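Push the row of casting moulds home and bolt it in

TASK

Push the whole row of four glass-filled moulds along the loading rail from its tail, keeping them together as one train, until the front mould is fully home against the end stop and all four sit close up. Then push the bolt fully in behind the row by its upright post. Only push: do not lift or tip any mould, and leave the other things on the bench alone.

Things in the scene. Friction and masses are not known exactly. Their poses are not given: they have to be found in the camera images.
- rail: Fixed steel channel 380 x 63 mm. Origin: centre of its underside, 6 mm above the table top (on a 6 mm steel plate). x runs along the channel to the end stop (roughly world +y, within 0.35 rad), y sideways to the bolt and the robot, z up. Floor at z = 8 mm; side guides 8 mm thick, tops at z = 20 mm, 46 mm clear between them; the end away from the stop is open, at x = -190 mm.
- stop_face (a point): Middle of the end stop's inner face at floor level: rail x = 175 mm, y = 0, z = 8 mm. The stop is a fixed steel cross block 15 mm thick, 63 mm wide, its top 38 mm above the rail's underside.
- mould1: Front mould, nearest the end stop: home at rail x = 153 mm. Square graphite mould 44 x 44 x 34 mm, an amber glass button cast in its top, 80 to 170 g, loose in the channel, sides along the rail; origin: centre of its underside (top 42 mm above the rail's underside). The four start in a touching row 40 to 120 mm short of the stop; pushing the row takes 1 to 6 N.
- mould2: Second mould: home at rail x = 109 mm. Square graphite mould 44 x 44 x 34 mm, an amber glass button cast in its top, 80 to 170 g, loose in the channel, sides along the rail; origin: centre of its underside (top 42 mm above the rail's underside). The four start in a touching row 40 to 120 mm short of the stop; pushing the row takes 1 to 6 N.
- mould3: Third mould: home at rail x = 65 mm. Square graphite mould 44 x 44 x 34 mm, an amber glass button cast in its top, 80 to 170 g, loose in the channel, sides along the rail; origin: centre of its underside (top 42 mm above the rail's underside). The four start in a touching row 40 to 120 mm short of the stop; pushing the row takes 1 to 6 N.
- mould4: Last mould, tail of the row: home at rail x = 21 mm (its rear face at -1 mm). Square graphite mould 44 x 44 x 34 mm, an amber glass button cast in its top, 80 to 170 g, loose in the channel, sides along the rail; origin: centre of its underside (top 42 mm above the rail's underside). The four start in a touching row 40 to 120 mm short of the stop; pushing the row takes 1 to 6 N.
- bolt (a joint): Keeper bolt, a steel bar 12 x 10 mm that slides across the rail at rail x = -12 mm towards rail -y, 21 to 31 mm above the rail's underside. 0 m = drawn out, tip outside the channel; 0.036 = fully in, tip past the channel's middle behind the tail mould, at its own hard stop. Starts at 0 to 0.006; 1.5 N friction, stays where left. Passes 5 mm behind a row that is home.
- bolt_post (a point): Top centre of the upright post on the bolt's outer end; push its outer, robot-side face. 18 mm wide along the rail, 10 mm thick, from 21 to 55 mm above the rail's underside. At rail x = -12 mm, y = 80 mm with the bolt at 0, y = 44 mm fully in. The bar runs in a bracket 27 mm wide, 35 mm tall, from rail y = 32 to 38 mm; an 8 mm thick foot plate reaches to y = 80 mm.
- spare_mould: Bystander, leave alone: empty graphite mould of the same 44 x 44 x 34 mm size, off the rail, no glass in it; origin at the centre of its underside.
- crucible: Bystander, leave alone: white ceramic cup, 56 mm across, 58 mm tall, beside the rail on the robot's side near its open end; origin at the centre of its underside.
- glass_button: Bystander, leave alone: loose greenish glass disc, 48 mm across, 10 mm thick, on the far side of the rail; origin at the centre of its underside.
- brick: Bystander, leave alone: cream firebrick piece 110 x 60 x 40 mm on the far side of the rail; origin at the centre of its underside.
- jar: Bystander, leave alone: white closed jar, 48 mm across, 65 mm tall, on the far side near the end stop; origin at the centre of its underside.
- tongs: Bystander, leave alone: steel crucible tongs, 380 mm long, lying flat about 10 mm high to the right of the rail (-y); origin near the middle.
- brush: Bystander, leave alone: hand brush, 200 mm long, lying to the left of the rail (+y); origin near its middle.
Mind the look-alikes: they are no part of the job. Leave any yellow look-alike of the mould1 alone.

How it is judged:
On the way, in this order (a step that is already met when the one before it is completed fails the run):
1. all four moulds are home against the end stop, in a closed row (x of mould1 in the frame of rail between 0.149 and 0.157 m and z of mould1 in the frame of rail between 0.004 and 0.012 m and x of mould2 in the frame of rail between 0.105 and 0.113 m and z of mould2 in the frame of rail between 0.004 and 0.012 m and x of mould3 in the frame of rail between 0.061 and 0.069 m and z of mould3 in the frame of rail between 0.004 and 0.012 m and x of mould4 in the frame of rail between 0.017 and 0.025 m and z of mould4 in the frame of rail between 0.004 and 0.012 m), for 0.2 s.
2. the bolt is pushed in behind the row (value of joint bolt above 0.032 m), for 0.2 s.
At the end, for the whole second after the job is handed in: All four moulds stand on the channel floor within 4 mm of their home places (front one against the end stop, the others close behind it), at rest, and the bolt is in to within 4 mm of its full 36 mm travel (all of step 1 and value of joint bolt above 0.032 m and linear speed of each of mould1, mould2, mould3, mould4 below 0.02 m/s); the robot touches nothing.
It fails at once if a mould is lifted or tipped instead of pushed along the channel (z of any of mould1, mould2, mould3, mould4 in the frame of rail above 0.016 m or angle between any of mould1, mould2, mould3, mould4's own z axis and vertical above 0.3 rad).
It fails at once if the row is pulled apart (gaps adding up to more than 12 mm) (distance between mould1 and mould4 above 0.144 m).
It fails at once if a bystander is disturbed (moved more than 15 mm) (distance of any of spare_mould, crucible, glass_button, brick, jar, tongs, brush from where it was at the start of the episode above 0.015 m).
It also fails if it takes over 45 s, if anything falls off the work surface, if the arm or the gripper's body presses on something with over 40 N, if the wrist force passes 120 N, or if a joint passes its speed limit or range.

ROBOT

A 7-joint arm with a two-finger parallel gripper is mounted at the origin on the work surface. World frame = base frame: x ahead of the robot, y to its left, z up, the work surface at z = 0. Lengths are in m, angles in rad, forces in N, time in s.
With the tool pointing down it reaches from about 0.425 to 0.925 m from the base axis. Payload 6.8 kg.
Tool frame: the origin (TCP) lies on the front face of the gripper's body, between the roots of the fingers; the fingertips stand 80 mm ahead of it and the grasp point (between the pads) lies 61 mm ahead of it; z points along the fingers, y is the direction in which the jaws open and shut (so a half turn about z gives the same grasp; the last joint's range is limited). The gripper opens to 88 mm and grips with 3 to 60 N. Pads are 20 mm wide; open, the fingers measure 115 mm over their backs; the gripper's body (75 mm by 178 mm) begins 61 mm behind the grasp point.
Start: joints at [1.145, 0.477, 0.022, 1.555, -0.011, 1.109, -0.083], TCP at [0.211, -0.641, 0.303] pointing down, gripper open.
Joint ranges: [-2.96, 2.96], [-0.34, 2.1], [-1.41, 1.46], [0.24, 2.44], [-1.37, 4.51], [0.17, 1.92], [-2.96, 2.96]. Speed limits (rad/s): [2.39, 2.39, 3.14, 3.14, 3.14, 3.14, 3.14].

INTERFACE

Orientations are given as [roll, pitch, yaw] about the fixed x, y, z axes, in that order (R = Rz(yaw) Ry(pitch) Rx(roll)).
In Python, from workcell import ctrl, get_image, camera_params, ticket gives the robot as it stands.
- The arm moves only by the tool carry_out, never from a script. Its argument "moves" is a list of rows, each a list of 3 entries, a list of its own where there are three numbers: the closure in counts, from 0 (fully open) to 255 (shut), then the shift along the tool's x, y, z in m, then the turn about the tool's z in degrees. In form: [[gripper, [x, y, z], twist], ...]. A call has exactly 5 rows; each row shifts and turns the commanded pose from where the row before left it, along the tool's axes as they then stand; what a row does not reach is not made up. A row lasts 1/12 s, in which the tool goes at most 41.7 mm and 7.16 degrees, less where a joint would pass 70% of its speed; a pose out of reach is approached as far as the arm can. A call is refused whole if a number of a shift passes 0.0417 or a number of a turn 7.16, either way. A call with a gripper value outside its range is refused whole. The fingers move at their own pace and stop on an object; "grip_force" is the grip in N (left out, the last holds). Time passes only in rows, so rows that do not move let the fingers close, or fill a call up. It gives the time, the measured TCP pose, the force and the opening at its end, in the units of the state.
- ctrl.get_state(): the state, without advancing time (a new reading comes with each control period).
- get_image(name): name is "side" or "top"; returns the picture (384x512x3 uint8, red, green, blue); there is no depth.
- camera_params(name): a dict with "fov_y" (degrees; the focal length in pixels is half the picture's height over the tangent of half this angle, whatever the lens; pixels are square), "cx", "cy" (the principal point, pixels), "position" and "orientation" of the camera in the world. Camera axes: x right, y down, z forward; pixel columns grow to the right and rows downward; lengths in m; the calibration is good to about 2 mm. A picture is of the moment at which its call begins. camera_params takes no time and is no camera call.
- ticket.close_job(): hands the job in, once; it reports no verdict.
The state is a dict: "time": time; "joint_positions": joint angles; "dq": joint speeds; "joint_efforts": joint torques, N m; "eef_pos": TCP position; "ee_rot": TCP orientation; "wrist_force": force on the tool from outside, world axes, zero at the start; "torque": the same for the moment, N m; "finger_gap": opening from 0.0 (shut) to 1.0 (fully open).
Only numpy, scipy, OpenCV 4.12 (cv2) and the standard library are available. Lean on these libraries where they do the work, as an engineer would, in place of code of your own. Each camera call takes 0.05 s, during which the arm holds its last target.

## Working session

There is one attempt and no reset: what is moved stays moved. The work goes in short steps, Python scripts to look and compute and a tool call to move; the robot and the scene stay as the last step left them, time stands still between calls to the robot, and variables do not carry over. Pictures are saved under pics/ and viewed, and the job is handed in when it is done.

Besides the shell and the picture viewer there is one more tool, called after ">>>" as name([rows], argument=value, ...), one row to a line, values as JSON. carry_out: Moves the arm, as the interface text tells. Its arguments: {"type":"object","properties":{"moves":{"type":"array","items":{"type":"array"}},"grip_force":{"type":"number"}},"required":["moves"]}

```bash
mkdir -p pics; ls
python3 - <<'E'
from workcell import ctrl,get_image,camera_params
import cv2,json
for n in("side","top"):
    print(n,camera_params(n)); cv2.imwrite(f"pics/{n}0.png",cv2.cvtColor(get_image(n),cv2.COLOR_RGB2BGR))
print(ctrl.get_state())
E
```

```text
pics
side {'fov_y': 53.51160416755205, 'cx': 251.62109377133456, 'cy': 188.1188057193048, 'position': array([-0.07433631,  0.72081156,  0.61924368]), 'orientation': array([-2.12932909, -0.01742056, -2.46709866])}
top {'fov_y': 49.55916297079927, 'cx': 249.5594613405329, 'cy': 196.44620456476443, 'position': array([0.38773199, 0.02874529, 1.15664188]), 'orientation': array([-3.06748416, -0.02640775, -1.55273342])}
{'time': 0.1, 'joint_positions': array([ 1.14489178,  0.47771466,  0.0222994 ,  1.55628036, -0.01147107,
        1.10929061, -0.08312641]), 'dq': array([-0.00134672, -0.00147154, -0.00204293, -0.00290069, -0.00127849,
       -0.00091273, -0.00032863]), 'joint_efforts': array([ 3.20496540e-03, -5.84088206e+01,  1.53925393e+00, -2.73315954e+01,
       -5.42574737e-02,  1.31044936e-02,  5.79559082e-05]), 'eef_pos': array([ 0.21082442, -0.64082897,  0.30181037]), 'ee_rot': array([-3.14003187e+00,  1.18550018e-04,  3.17850330e-01]), 'wrist_force': array([-0.33619536, -0.31343647,  0.54745425]), 'torque': array([-0.00673741,  0.00298615, -0.01291936]), 'finger_gap': 1.000099032779895}
```

View pics/top0.png

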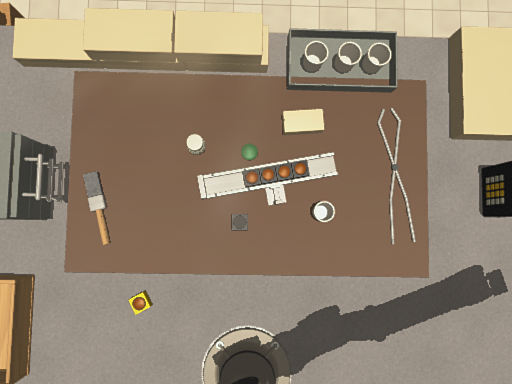

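View pics/side0.png

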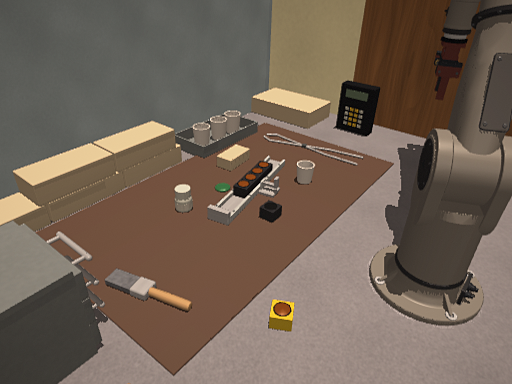

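The top view shows the rail running from its open end near (336,164) to the stop near (202,187). The mould row spans columns 244–308, the bolt is near (276,192) and the crucible near (323,211). I'll zoom in and measure.

```bash
cat > h.py <<'E'
import numpy as np,cv2
from scipy.spatial.transform import Rotation as R
from workcell import camera_params
def P(n):
    c=camera_params(n); f=192/np.tan(np.radians(c['fov_y']/2))
    return f,c['cx'],c['cy'],np.array(c['position']),R.from_euler('xyz',c['orientation']).as_matrix()
def proj(n,X):
    f,cx,cy,p,M=P(n); q=(np.atleast_2d(X)-p)@M
    return np.c_[f*q[:,0]/q[:,2]+cx,f*q[:,1]/q[:,2]+cy]
def back(n,u,v,z):
    f,cx,cy,p,M=P(n); d=M@np.array([(u-cx)/f,(v-cy)/f,1]); return p+d*(z-p[2])/d[2]
E
python3 - <<'E'
from h import *
a=cv2.imread('pics/top0.png')[140:220,190:345]; cv2.imwrite('pics/topz.png',cv2.resize(a,None,fx=5,fy=5,interpolation=cv2.INTER_CUBIC))
a=cv2.imread('pics/side0.png')[140:230,190:330]; cv2.imwrite('pics/sidez.png',cv2.resize(a,None,fx=5,fy=5,interpolation=cv2.INTER_CUBIC))
print(proj('top',[[0,0,0],[0.6,0,0]]),proj('side',[[0,0,0]]))
E
```

```text
[[246.30173838 371.24799098]
 [250.27865608 151.83171844]] [[422.7274429  281.43037535]]
```

View pics/topz.png

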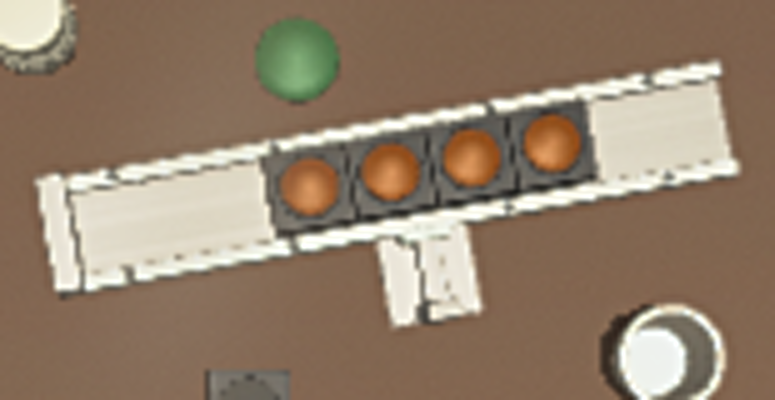

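View pics/sidez.png

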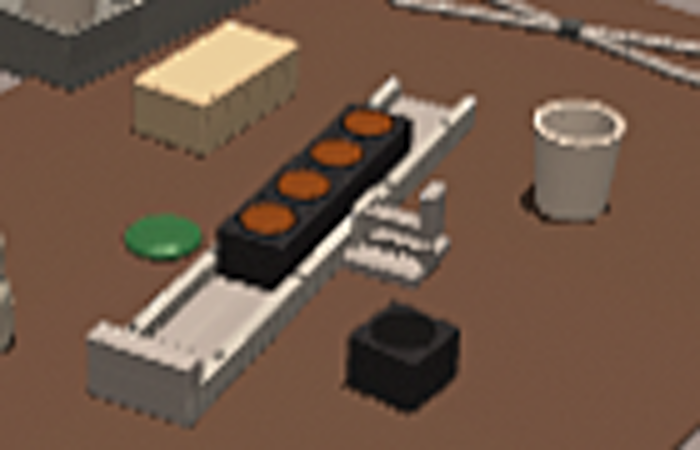

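```bash
cat > fit.py <<'E'
from h import *
from scipy.optimize import least_squares
T=lambda u,v:((u+.5)/5-.5+190,(v+.5)/5-.5+140)
# (cam, u,v, rail x,y,z, is mould-relative)
h=.0315
pts=[('top',*T(720,63),-.19,-h,.020,0),('top',*T(740,173),-.19,h,.020,0),
('top',*T(38,178),.19,-h,.038,0),('top',*T(60,292),.19,h,.038,0),
('top',*T(265,158),0,-.022,.042,1),('top',*T(280,236),0,.022,.042,1),
('top',*T(583,101),-.176,-.022,.042,1),('top',*T(597,182),-.176,.022,.042,1),
('side',*T(92,330),.19,-h,.038,0),('side',*T(195,372),.19,h,.038,0),
('side',*T(390,78),-.19,-h,.020,0),('side',*T(474,98),-.19,h,.020,0),
('side',*T(218,237),0,-.022,.042,1),('side',*T(273,255),0,.022,.042,1),('side',*T(412,122),-.176,.022,.042,1),
]
def W(p,x,y,z):
    c,s=np.cos(p[2]),np.sin(p[2]); return np.array([p[0]+c*x-s*y,p[1]+s*x+c*y,z+.006])
def res(p):
    return np.concatenate([proj(a[0],W(p,a[3]+a[6]*p[3],a[4],a[5]))[0]-[a[1],a[2]] for a in pts])
r=least_squares(res,[.55,0,1.57,.1],loss='soft_l1')
p=r.x
if __name__=='__main__':
    print(p,p[2]-np.pi/2); print(res(p).reshape(-1,2).round(1))
    for s in(0,.006): print('post top',proj('top',W(p,-.012,.080-s,.055)),proj('side',W(p,-.012,.080-s,.055)))
    print('tail rear',W(p,p[3]-.176,0,0),'home tail',W(p,-.001,0,0),'start',W(p,-.15,0,0), 'stop',W(p,.175,0,.008))
    for z in (.064,): print('crucible',back('top',323.5,211,z),back('side',305,165,z))
E
python3 fit.py
```

```text
[ 0.53134039 -0.05002953  1.77191699  0.07017181] 0.20112065832892423
[[ 0.1 -0.2]
 [ 0.6  0. ]
 [ 0.   0.4]
 [-0.3  0.6]
 [-0.8 -0.3]
 [-0.9  0.2]
 [-0.3 -0.4]
 [-0.  -0.7]
 [-0.5  1. ]
 [-0.4 -0.7]
 [ 0.6 -0.1]
 [ 0.8  0.1]
 [-0.2 -1.7]
 [ 2.4 -1.3]
 [ 0.5 -0.7]]
post top [[279.33672166 202.42104482]] [[277.54163823 177.36341026]]
post top [[278.912984   200.19415167]] [[275.65384986 176.86024206]]
tail rear [ 0.55248142 -0.15372457  0.006     ] home tail [ 0.53154016 -0.05100937  0.006     ] start [ 0.56130552 -0.19700603  0.006     ] stop [0.49638107 0.12144305 0.014     ]
crucible [ 0.43476867 -0.19463289  0.064     ] [ 0.43164981 -0.18936104  0.064     ]
```

>>> carry_out([
  [255,[0,0,0],6.7],
  [255,[0.027,-0.0228,0],0],
  [255,[0.027,-0.0228,0],0],
  [255,[0.027,-0.0228,0],0],
  [255,[0.027,-0.0228,0],0],
], grip_force=20)

```text
time: 0.52
eef_pos: [0.2991, -0.5288, 0.3022]
ee_rot: [-3.141, 0.0, 0.2]
wrist_force: [1.0, 0.1, 0.1]
finger_gap: 0.659
```

>>> carry_out([
  [255,[0.027,-0.0228,0],0],
  [255,[0.027,-0.0228,0],0],
  [255,[0.027,-0.0228,0],0],
  [255,[0.027,-0.0228,0],0],
  [255,[0.027,-0.0228,0],0],
])

```text
time: 0.93
eef_pos: [0.4087, -0.39, 0.3024]
ee_rot: [-3.141, 0.0, 0.201]
wrist_force: [0.8, -0.1, -0.4]
finger_gap: 0.28
```

>>> carry_out([
  [255,[0.027,-0.0228,0],0],
  [255,[0.027,-0.0228,0],0],
  [255,[0.027,-0.0228,0],0],
  [255,[0.027,-0.0228,0],0],
  [255,[0.027,-0.0228,0],0],
])

```text
time: 1.35
eef_pos: [0.5182, -0.2515, 0.3024]
ee_rot: [-3.141, 0.0, 0.201]
wrist_force: [0.4, -0.2, -0.3]
finger_gap: 0.008
```

>>> carry_out([
  [255,[0.027,-0.0228,0],0],
  [255,[0.027,-0.0228,0],0],
  [255,[0,0,0.03],0],
  [255,[0,0,0.03],0],
  [255,[0,0,0],0],
])

```text
time: 1.77
eef_pos: [0.5587, -0.196, 0.2371]
ee_rot: [-3.137, 0.009, 0.203]
wrist_force: [-1.1, -0.0, -1.2]
finger_gap: 0.006
```

```bash
cat > st.py <<'E'
from fit import *
from workcell import ctrl
s=ctrl.get_state(); e=s['eef_pos']; c,si=np.cos(p[2]),np.sin(p[2]); d=e[:2]-p[:2]
print('t',s['time'],'eef',e.round(4),s['ee_rot'].round(4),'rail x,y',(c*d[0]+si*d[1]).round(4),(-si*d[0]+c*d[1]).round(4),'F',s['wrist_force'].round(1),s['finger_gap'])
E
python3 st.py
```

```text
t 1.7667 eef [ 0.5587 -0.196   0.2371] [-3.1371  0.0088  0.2027] rail x,y -0.1485 0.0023 F [-1.1 -0.  -1.2] 0.005536568267612582
```

>>> carry_out([
  [255,[0.001,0,0.03],0],
  [255,[0,0,0.03],0],
  [255,[0,0,0.03],0],
  [255,[0,0,0.02],0],
  [255,[0,0,0],0],
])

```text
time: 2.18
eef_pos: [0.56, -0.1974, 0.1295]
ee_rot: [-3.139, 0.006, 0.2]
wrist_force: [-0.3, -0.2, -0.5]
finger_gap: 0.007
```

```bash
python3 st.py
python3 - <<'E'
from h import *
from workcell import get_image
for n in('top','side'):
    a=cv2.cvtColor(get_image(n),cv2.COLOR_RGB2BGR)[100:240,190:350]; cv2.imwrite(f'pics/{n}1.png',cv2.resize(a,None,fx=4,fy=4,interpolation=cv2.INTER_CUBIC))
E
python3 st.py
```

```text
t 2.1833 eef [ 0.56   -0.1974  0.1295] [-3.1387  0.0064  0.1999] rail x,y -0.1502 0.0014 F [-0.3 -0.2 -0.5] 0.007039745486743926
t 2.2833 eef [ 0.5625 -0.1979  0.1334] [-3.1415e+00  5.0000e-04  2.0000e-01] rail x,y -0.1511 -0.001 F [ 0.7 -0.  -0.1] 0.003961379091872064
```

View pics/side1.png

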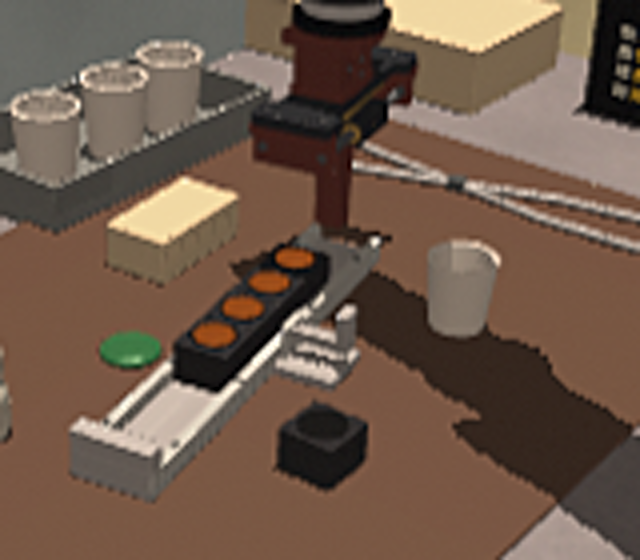

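The side view shows the closed fingers above the channel, just behind the tail mould. The tail is near zoomed (300,262) and the fingers near (333,225). Next I descend and push.

>>> carry_out([
  [255,[0,0,0.02],0],
  [255,[0,0,0.011],0],
  [255,[0,0,0],0],
  [255,[0,-0.01,0],0],
  [255,[0,-0.008,0],0],
])

```text
time: 2.7
eef_pos: [0.5593, -0.1793, 0.1028]
ee_rot: [3.141, -0.001, 0.2]
wrist_force: [-0.4, -0.3, 0.0]
finger_gap: 0.006
```

>>> carry_out([
  [255,[0,-0.004,0],0],
  [255,[0,-0.004,0],0],
  [255,[0,-0.004,0],0],
  [255,[0,-0.004,0],0],
  [255,[0,-0.004,0],0],
])

```text
time: 3.12
eef_pos: [0.5552, -0.1608, 0.1021]
ee_rot: [3.14, -0.001, 0.2]
wrist_force: [1.0, -4.0, 1.5]
finger_gap: 0.005
```

```bash
python3 st.py
```

```text
t 3.1167 eef [ 0.5552 -0.1608  0.1021] [ 3.140e+00 -1.000e-03  2.003e-01] rail x,y -0.1133 -0.0013 F [ 1.  -4.   1.5] 0.0052026941678006465
```

>>> carry_out([
  [255,[0,-0.005,0],0],
  [255,[0,-0.005,0],0],
  [255,[0,-0.005,0],0],
  [255,[0,-0.005,0],0],
  [255,[0,-0.005,0],0],
])

```text
time: 3.53
eef_pos: [0.5502, -0.1359, 0.1021]
ee_rot: [3.141, -0.001, 0.2]
wrist_force: [0.5, -5.0, 3.0]
finger_gap: 0.006
```

>>> carry_out([
  [255,[0,-0.005,0],0],
  [255,[0,-0.005,0],0],
  [255,[0,-0.005,0],0],
  [255,[0,-0.005,0],0],
  [255,[0,-0.005,0],0],
])

```text
time: 3.95
eef_pos: [0.5452, -0.1113, 0.102]
ee_rot: [3.141, -0.001, 0.2]
wrist_force: [0.5, -4.2, 3.7]
finger_gap: 0.007
```

>>> carry_out([
  [255,[0,-0.005,0],0],
  [255,[0,-0.005,0],0],
  [255,[0,-0.005,0],0],
  [255,[0,-0.005,0],0],
  [255,[0,-0.004,0],0],
])

```text
time: 4.37
eef_pos: [0.5403, -0.0876, 0.102]
ee_rot: [3.141, -0.001, 0.201]
wrist_force: [0.6, -5.6, 3.3]
finger_gap: 0.006
```

```bash
python3 st.py
cat > pic.py <<'E'
import sys
from h import *
from workcell import get_image
for n in('top','side'):
    a=cv2.cvtColor(get_image(n),cv2.COLOR_RGB2BGR)[120:240,190:350]; cv2.imwrite(f'pics/{n}{sys.argv[1]}.png',cv2.resize(a,None,fx=5,fy=5,interpolation=cv2.INTER_CUBIC))
E
python3 pic.py 2; python3 st.py
```

```text
t 4.3667 eef [ 0.5403 -0.0876  0.102 ] [ 3.1408e+00 -7.0000e-04  2.0050e-01] rail x,y -0.0387 -0.0013 F [ 0.6 -5.6  3.3] 0.006171897843834455
t 4.4667 eef [ 0.5402 -0.0868  0.1019] [-3.1415e+00 -3.0000e-04  2.0170e-01] rail x,y -0.0378 -0.0013 F [ 0.2 -1.8  2.3] 0.0028199139736381387
```

View pics/side2.png

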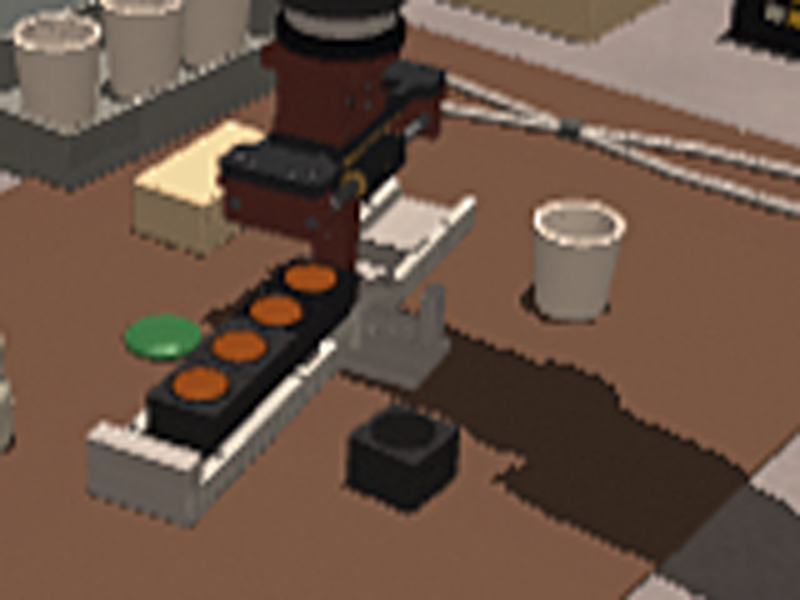

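The side view shows the row still closed, with its front face near zoomed (190,420) about 25 mm short of the stop. I continue slowly.

>>> carry_out([
  [255,[0,-0.004,0],0],
  [255,[0,-0.004,0],0],
  [255,[0,-0.004,0],0],
  [255,[0,-0.003,0],0],
  [255,[0,-0.002,0],0],
])

```text
time: 4.88
eef_pos: [0.5369, -0.0712, 0.1019]
ee_rot: [3.141, -0.0, 0.2]
wrist_force: [0.2, -5.3, 3.9]
finger_gap: 0.005
```

>>> carry_out([
  [255,[0,-0.002,0],0],
  [255,[0,-0.001,0],0],
  [255,[0,-0.001,0],0],
  [255,[0,-0.001,0],0],
  [255,[0,0,0],0],
])

```text
time: 5.3
eef_pos: [0.5358, -0.0665, 0.1019]
ee_rot: [3.141, -0.0, 0.2]
wrist_force: [1.1, -4.8, 3.7]
finger_gap: 0.003
```

```bash
python3 st.py; python3 pic.py 3; python3 st.py
```

```text
t 5.3 eef [ 0.5358 -0.0665  0.1019] [ 3.1409e+00 -3.0000e-04  2.0030e-01] rail x,y -0.017 -0.0011 F [ 1.1 -4.8  3.7] 0.002818991285791781
t 5.4 eef [ 0.5358 -0.0665  0.1019] [ 3.141e+00 -2.000e-04  2.002e-01] rail x,y -0.017 -0.0011 F [ 1.2 -5.5  5. ] 0.004359192226075482
```

View pics/top3.png

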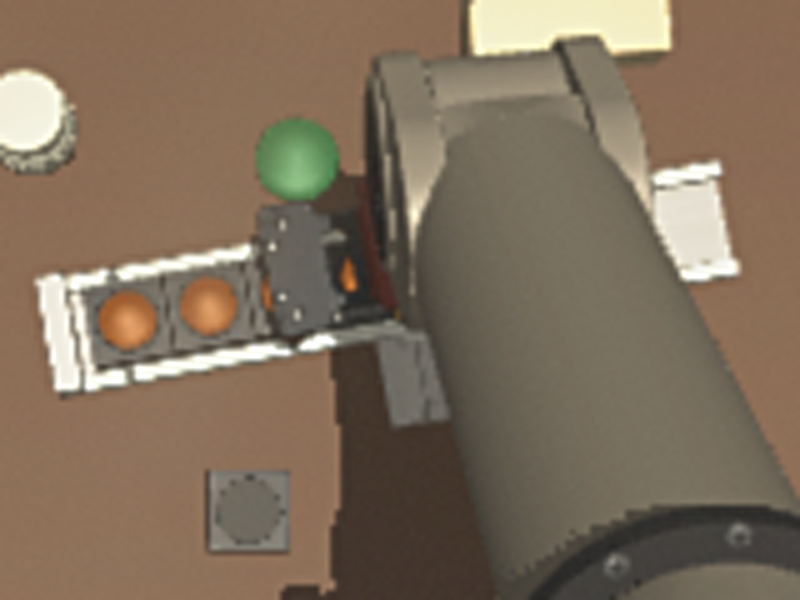

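View pics/side3.png

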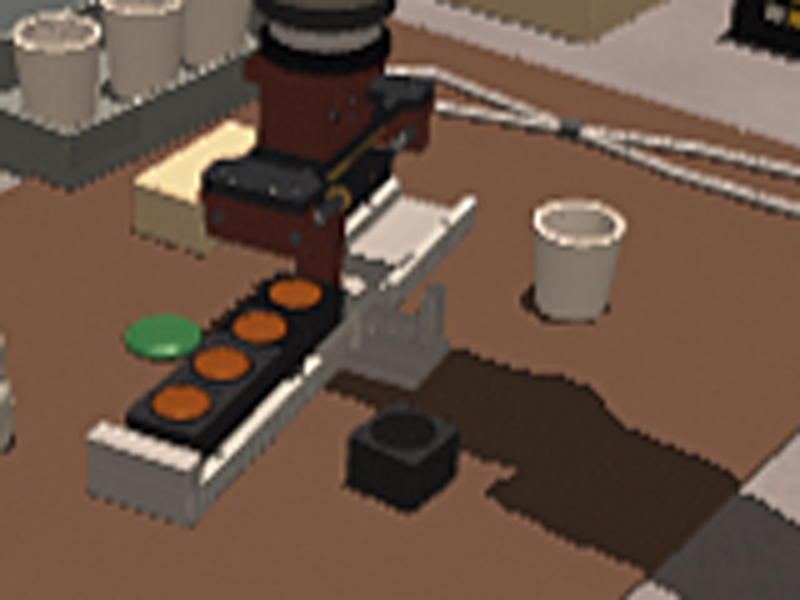

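The top view still shows a light strip of a few mm between the front mould, near zoomed (90,330), and the stop, near (75,330). I creep forward until the force rises.

>>> carry_out([
  [255,[0,-0.001,0],0],
  [255,[0,-0.001,0],0],
  [255,[0,-0.001,0],0],
  [255,[0,0,0],0],
  [255,[0,0,0],0],
])

```text
time: 5.82
eef_pos: [0.5353, -0.0635, 0.1018]
ee_rot: [3.141, -0.0, 0.2]
wrist_force: [1.9, -5.1, 4.8]
finger_gap: 0.006
```

>>> carry_out([
  [255,[0,-0.001,0],0],
  [255,[0,-0.001,0],0],
  [255,[0,0,0],0],
  [255,[0,0,0],0],
  [255,[0,0,0],0],
])

```text
time: 6.23
eef_pos: [0.5348, -0.0616, 0.1018]
ee_rot: [3.141, -0.0, 0.2]
wrist_force: [1.6, -5.5, 4.1]
finger_gap: 0.001
```

>>> carry_out([
  [255,[0,-0.001,0],0],
  [255,[0,-0.001,0],0],
  [255,[0,0,0],0],
  [255,[0,0,0],0],
  [255,[0,0,0],0],
])

```text
time: 6.65
eef_pos: [0.5345, -0.0597, 0.1018]
ee_rot: [3.141, -0.0, 0.2]
wrist_force: [0.7, -4.6, 3.4]
finger_gap: 0.007
```

```bash
python3 st.py; python3 pic.py 4
```

```text
t 6.65 eef [ 0.5345 -0.0597  0.1018] [ 3.141e+00 -3.000e-04  2.003e-01] rail x,y -0.0101 -0.0011 F [ 0.7 -4.6  3.4] 0.00686895923067203
```

View pics/top4.png

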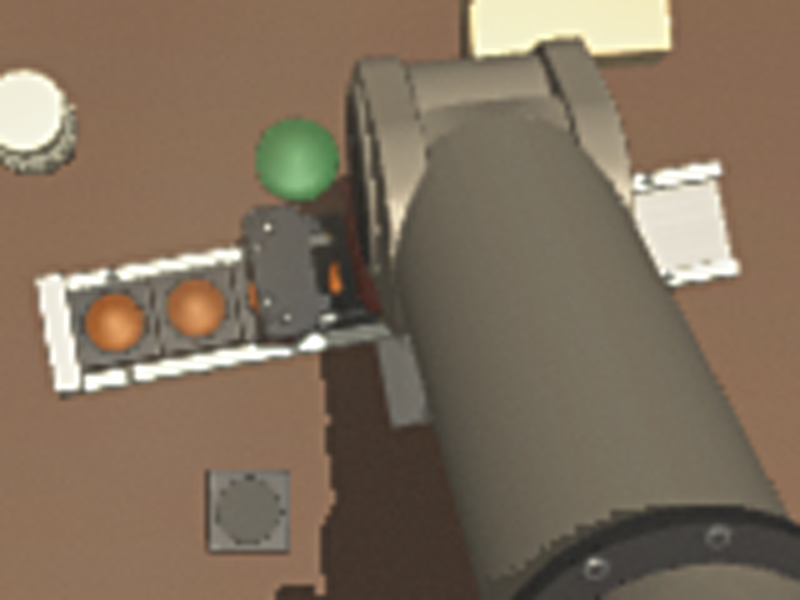

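The front mould now looks near-touching the stop, at zoomed column 75. The force hasn't risen yet, so I keep creeping.

>>> carry_out([
  [255,[0,-0.001,0],0],
  [255,[0,-0.001,0],0],
  [255,[0,0,0],0],
  [255,[0,0,0],0],
  [255,[0,0,0],0],
])

```text
time: 7.17
eef_pos: [0.5342, -0.0586, 0.1019]
ee_rot: [3.14, -0.0, 0.2]
wrist_force: [0.9, -7.7, 3.8]
finger_gap: 0.006
```

>>> carry_out([
  [255,[0,-0.001,0],0],
  [255,[0,-0.001,0],0],
  [255,[0,0,0],0],
  [255,[0,0,0],0],
  [255,[0,0,0],0],
])

```text
time: 7.58
eef_pos: [0.5341, -0.0584, 0.1019]
ee_rot: [3.138, -0.001, 0.198]
wrist_force: [4.1, -11.7, 1.9]
finger_gap: 0.005
```

```bash
python3 st.py
```

```text
t 7.5833 eef [ 0.5341 -0.0584  0.1019] [ 3.1382e+00 -8.0000e-04  1.9800e-01] rail x,y -0.0087 -0.001 F [  4.1 -11.7   1.9] 0.00481191536878862
```

The row is seated: the force rose to 12 N with no further travel. I back off, lift and go round to the bolt post.

>>> carry_out([
  [255,[0,0.005,0],0],
  [255,[0,0.008,0],0],
  [255,[0,0.007,0],0],
  [255,[0,0,0],0],
  [255,[0,0,-0.02],0],
])

```text
time: 8.0
eef_pos: [0.5352, -0.0747, 0.1188]
ee_rot: [-3.139, 0.006, 0.201]
wrist_force: [-0.5, -0.9, -0.1]
finger_gap: 0.005
```

>>> carry_out([
  [255,[0,0,-0.03],0],
  [255,[0,0,-0.03],0],
  [255,[0,0,-0.01],0],
  [255,[-0.025,-0.0035,0],0],
  [255,[-0.025,-0.0035,0],0],
])

```text
time: 8.42
eef_pos: [0.4876, -0.0773, 0.1923]
ee_rot: [-3.142, -0.003, 0.202]
wrist_force: [-1.5, -0.3, 0.3]
finger_gap: 0.004
```

>>> carry_out([
  [255,[-0.025,-0.0035,0],0],
  [255,[-0.025,-0.0032,0],0],
  [255,[-0.015,0,0],0],
  [255,[0,0,0],0],
  [255,[0,0,0],0],
])

```text
time: 8.83
eef_pos: [0.4217, -0.0842, 0.1915]
ee_rot: [-3.141, 0.0, 0.201]
wrist_force: [0.7, -0.2, -0.4]
finger_gap: 0.007
```

```bash
python3 st.py; python3 pic.py 5;python3 st.py
```

```text
t 8.8333 eef [ 0.4217 -0.0842  0.1915] [-3.1414e+00  1.0000e-04  2.0070e-01] rail x,y -0.0116 0.1142 F [ 0.7 -0.2 -0.4] 0.006815208991241983
t 8.9333 eef [ 0.4232 -0.084   0.1918] [-3.1415e+00 -1.2000e-03  2.0130e-01] rail x,y -0.0117 0.1127 F [ 0.5 -0.  -0.5] 0.006071577658251781
```

View pics/side5.png

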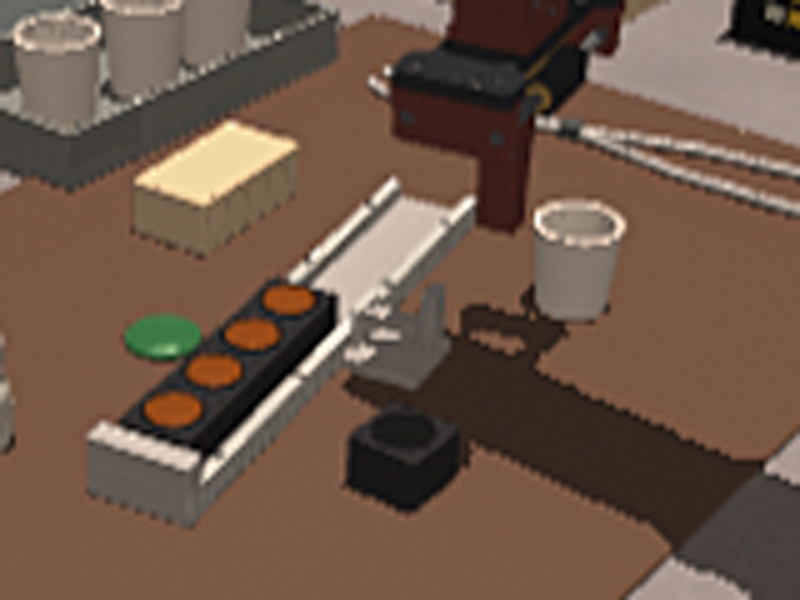

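View pics/top5.png

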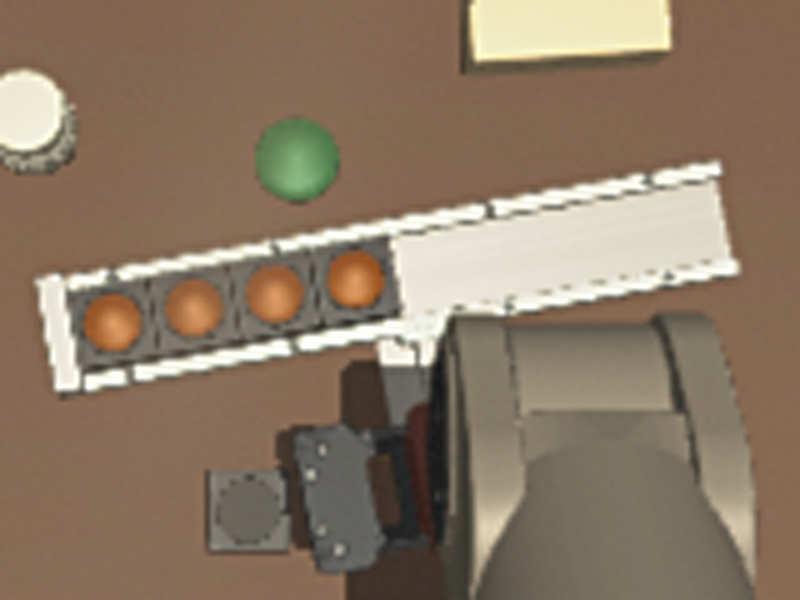

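Run:
```python
from fit import *
for x,y in((-.001,-.022),(-.001,.022),(.175,-.022)): 
    q=proj('top',W(p,x,y,.042))[0]; print(((q-[190,120])+.5)*5-.5)
```

```text
[390.88864361 233.16513173]
[406.04722946 313.15806215]
[ 68.0685632  291.31707203]
```

>>> carry_out([
  [255,[0.003,0,0.02],0],
  [255,[0,0,0.025],0],
  [255,[0,0,0.02],0],
  [255,[0,0,0.013],0],
  [255,[0,0,0],0],
])

```text
time: 9.35
eef_pos: [0.4248, -0.0832, 0.1113]
ee_rot: [-3.14, 0.003, 0.202]
wrist_force: [0.7, 0.5, 0.1]
finger_gap: 0.005
```

```bash
python3 pic.py 6;python3 st.py
```

```text
t 9.45 eef [ 0.4258 -0.0834  0.1134] [-3.1411e+00  5.0000e-04  2.0140e-01] rail x,y -0.0116 0.1101 F [ 0.1  0.6 -0.2] 0.004968476801124504
```

View pics/side6.png

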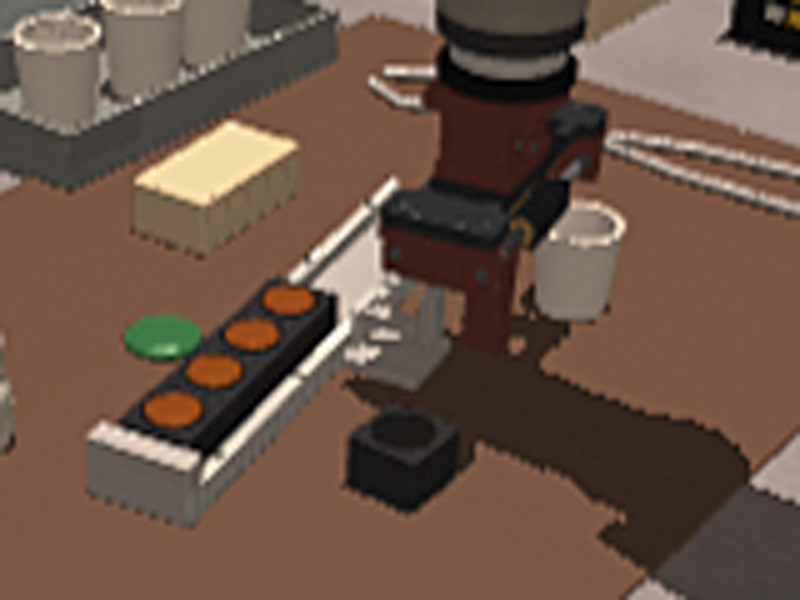

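The moulds sit home, with the tail's rear edge within 1 px of the predicted position. The fingers stand outside the post, which is near zoomed (432,310). I push along tool +x.

>>> carry_out([
  [255,[0.006,0,0],0],
  [255,[0.005,0,0],0],
  [255,[0.005,0,0],0],
  [255,[0.005,0,0],0],
  [255,[0.005,0,0],0],
])

```text
time: 9.87
eef_pos: [0.451, -0.0786, 0.114]
ee_rot: [3.141, 0.0, 0.201]
wrist_force: [-1.1, -0.8, 2.3]
finger_gap: 0.004
```

>>> carry_out([
  [255,[0.005,0,0],0],
  [255,[0.004,0,0],0],
  [255,[0.004,0,0],0],
  [255,[0.004,0,0],0],
  [255,[0.003,0,0],0],
])

```text
time: 10.28
eef_pos: [0.4705, -0.0746, 0.1136]
ee_rot: [3.142, 0.0, 0.201]
wrist_force: [-1.0, -0.9, 1.1]
finger_gap: 0.004
```

```bash
python3 st.py; python3 pic.py 7
```

```text
t 10.2833 eef [ 0.4705 -0.0746  0.1136] [3.1415e+00 1.0000e-04 2.0080e-01] rail x,y -0.0119 0.0645 F [-1.  -0.9  1.1] 0.0041356719679315
```

View pics/side7.png

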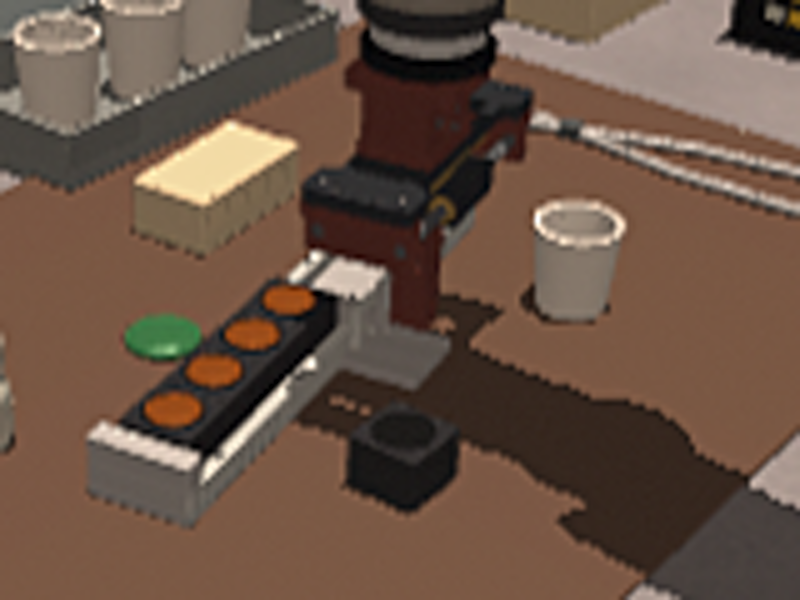

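The side view shows the bolt post travelling inward, now near zoomed (365,300), with the moulds unmoved. I continue until the hard stop.

>>> carry_out([
  [255,[0.002,0,0],0],
  [255,[0.001,0,0],0],
  [255,[0.001,0,0],0],
  [255,[0,0,0],0],
  [255,[0,0,0],0],
])

```text
time: 10.8
eef_pos: [0.474, -0.0738, 0.1136]
ee_rot: [-3.142, -0.0, 0.201]
wrist_force: [-0.8, -0.4, -0.3]
finger_gap: 0.006
```

>>> carry_out([
  [255,[0.001,0,0],0],
  [255,[0.001,0,0],0],
  [255,[0,0,0],0],
  [255,[0,0,0],0],
  [255,[0,0,0],0],
])

```text
time: 11.22
eef_pos: [0.476, -0.0734, 0.1136]
ee_rot: [-3.142, -0.0, 0.201]
wrist_force: [-1.1, -0.6, -0.1]
finger_gap: 0.006
```

```bash
python3 st.py
```

```text
t 11.2167 eef [ 0.476  -0.0734  0.1136] [-3.1416e+00 -1.0000e-04  2.0090e-01] rail x,y -0.0118 0.0588 F [-1.1 -0.6 -0.1] 0.0064757670712418496
```

>>> carry_out([
  [255,[0.001,0,0],0],
  [255,[0.001,0,0],0],
  [255,[0,0,0],0],
  [255,[0,0,0],0],
  [255,[0,0,0],0],
])

```text
time: 11.63
eef_pos: [0.4765, -0.0733, 0.1135]
ee_rot: [-3.141, 0.003, 0.2]
wrist_force: [-6.0, -0.0, 4.7]
finger_gap: 0.005
```

>>> carry_out([
  [255,[0.001,0,0],0],
  [255,[0.001,0,0],0],
  [255,[0,0,0],0],
  [255,[0,0,0],0],
  [255,[0,0,0],0],
])

```text
time: 12.05
eef_pos: [0.4768, -0.0733, 0.1132]
ee_rot: [-3.141, 0.007, 0.2]
wrist_force: [-10.0, -2.0, 7.9]
finger_gap: 0.006
```

```bash
python3 st.py
```

```text
t 12.05 eef [ 0.4768 -0.0733  0.1132] [-3.1412  0.0068  0.2001] rail x,y -0.0119 0.0581 F [-10.   -2.    7.9] 0.006129978932806952
```

The hard stop is reached: force rises to 10 N with no travel. I withdraw.

>>> carry_out([
  [255,[-0.006,0,0],0],
  [255,[-0.012,0,0],0],
  [255,[-0.014,0,0],0],
  [255,[0,0,0],0],
  [255,[0,0,-0.02],0],
])

```text
time: 12.47
eef_pos: [0.4471, -0.0789, 0.1318]
ee_rot: [-3.14, 0.004, 0.201]
wrist_force: [0.3, 0.1, -1.0]
finger_gap: 0.005
```

>>> carry_out([
  [255,[0,0,-0.03],0],
  [255,[0,0,-0.03],0],
  [255,[0,0,-0.03],0],
  [255,[0,0.03,-0.02],0],
  [255,[0,0.03,0],0],
])

```text
time: 12.88
eef_pos: [0.4642, -0.1375, 0.2488]
ee_rot: [3.138, -0.01, 0.205]
wrist_force: [1.4, -1.1, -1.1]
finger_gap: 0.007
```

>>> carry_out([
  [255,[0,0.03,0],0],
  [255,[0,0.03,0],0],
  [255,[0,0,0],0],
  [255,[0,0,0],0],
  [255,[0,0,0],0],
])

```text
time: 13.3
eef_pos: [0.473, -0.196, 0.2437]
ee_rot: [-3.141, -0.001, 0.201]
wrist_force: [0.0, 0.8, -0.2]
finger_gap: 0.009
```

```bash
python3 st.py; python3 pic.py 8
python3 - <<'E'
from fit import *
for n in('top','side'):
  for nm,X in(('post full',W(p,-.012,.044,.055)),('post 32',W(p,-.012,.048,.055)),('tail',W(p,-.001,.022,.042)),('tip',W(p,-.012,0,.031)),):
    q=proj(n,X)[0]; print(n,nm,((q-[190,120])+.5)*5-.5)
E
```

```text
t 13.3 eef [ 0.473  -0.196   0.2437] [-3.1413e+00 -7.0000e-04  2.0120e-01] rail x,y -0.1314 0.0863 F [ 0.   0.8 -0.2] 0.008734817587361391
top post full [435.99500596 347.42207443]
top post 32 [437.40206671 354.8166826 ]
top tail [406.04722946 313.15806215]
top tip [416.83755869 272.09068899]
side post full [383.64873552 273.87505035]
side post 32 [389.81010992 275.5172936 ]
side tail [341.2506122  292.09695346]
side tip [316.18830638 290.77960804]
```

View pics/top8.png

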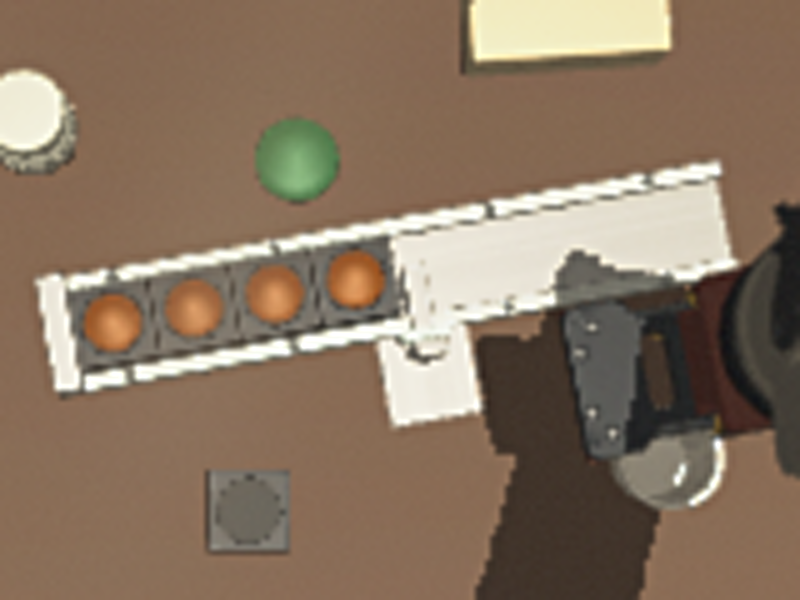

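View pics/side8.png

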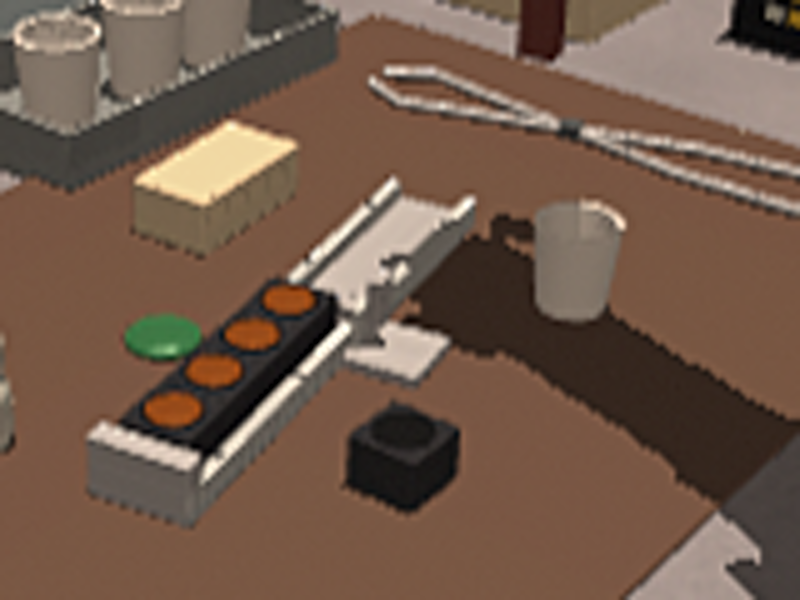

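The row is closed and home, and the bar lies across behind the tail, near top-zoomed (425,285). The post has low contrast, so I enlarge it once.

Run:
```python
from h import *
out=[]
for n,(u,v) in(('top',(425,320)),('side',(385,290))):
    a=cv2.imread(f'pics/{n}8.png')[v-75:v+75,u-75:u+75]
    a=np.clip((a.astype(float)-100)*1.7,0,255).astype('uint8')
    out.append(cv2.resize(a,(400,400)))
cv2.imwrite('pics/z8.png',np.hstack(out))
```

```text
(no output)
```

View pics/z8.png

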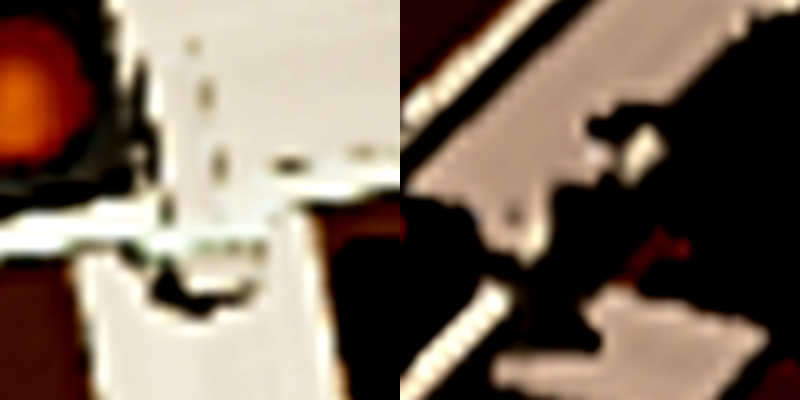

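```bash
python3 -c "
from workcell import ticket;print(ticket.close_job())"
```

```text
the job is handed in; nothing more can be done
None
```

I pushed the four moulds as one closed train about 105 mm to the end stop, then pushed the bolt in by its post. I withdrew the arm and handed the job in at about 13.4 s, well inside the 45 s limit.

**Moulds:** The pushing force rose from about 5 N to 12 N with no further travel, so the row is against the stop. In the top view all four sit close together. The tail's rear edge is within about 1 px (roughly 3 mm) of its predicted home position.

**Bolt:** The force rose to 10 N at the tool position expected for full travel. In the top view the bar lies across the channel behind the tail, and the post's outer edge is where full-in predicts. The post is low contrast and shadowed in the side view, so I couldn't confirm the bolt there.

**Other things:** The bystanders in the last views (spare mould, crucible, glass button, brick, jar, tongs) looked undisturbed. The brush and the yellow look-alike were outside those crops, and the arm never went near them. No check failed, and the hand-in gives no verdict.

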